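# Put the slim battery pack on charge

## Task

Stand the slim battery pack for the engraving tool in the slot of the bench charger and push it down firmly until the catch holds it, then let go and leave it there, held down. The floor of the slot is a push-push catch, so a second full push would pop the pack up again. Leave the thicker pack where it stands.

Things in the scene. Friction and masses are not known exactly. Their poses are not given: they have to be found in the camera images.
- slim_pack_mid (a point): Slim battery pack: upright dark plastic block on the bench, 34 mm (x) by 64 mm (y) by 120 mm tall (z), 0.25 kg; the taller, thinner of two packs with grey ribs near the top. This point is its centre, 60 mm above its underside. Grip across the 34 mm within the upper 20 mm: in the slot at the hard stop only the upper 45 mm stand out. Half a turn about z makes no difference.
- bay_mouth (a point): Centre of the slot's mouth, level with the top of the charger: a grey box fixed to the bench, 84 mm (x) by 173 mm (y), 90 mm high, reaching 118 mm to +y of this point (display on top). z up. Mouth 60 mm (x) by 90 mm (y), a funnel 17 mm deep down to a shaft 40 mm (x) by 70 mm (y); the pack's x goes along this x. The shaft's floor, the sprung catch plate, is 45 mm below this point when raised.
- catch (a joint): Depth of the catch plate (slot floor) in m: 0 raised, 0.013 held by the catch, 0.030 hard stop. The spring lifts with 4.5 N raised, 9 N at the stop, so the pack's weight does not lower it. Pushed from 0 to at least 0.025 (aim for 0.027) and let up, it is held at 0.013; pushed from there to 0.025 or more and let up, it rises to 0. Push slowly, about 20 mm/s.
- thick_pack_mid (a point): Thick battery pack of the same dark plastic, 58 mm (x) by 70 mm (y) by 95 mm tall, standing on the bench; too thick for the slot. This point is its centre, 47.5 mm above its underside. To be left alone.
Things that resemble listed ones, but are neither listed nor needed, are in the scene too. Leave any pink look-alike of the part that bears slim_pack_mid alone. Of the things shaped like the part that bears bay_mouth, the grey one is meant.

How it is judged (in metres and radians):
At the end, for the whole second after the job is handed in: The slim pack stands upright (within 10 degrees) and still in the slot, its centre within 15 mm sideways of the slot's centre and 12 mm below to 9 mm above the charger's top; the catch holds (joint 0.0095 to 0.0175); the thick pack is within 30 mm of its start (value of joint catch between 0.0095 and 0.0175 m and horizontal distance between slim_pack_mid and bay_mouth below 0.015 m and z of slim_pack_mid in the frame of bay_mouth between -0.012 and 0.009 m and angle between slim_pack_mid's own z axis and vertical below 0.17 rad and linear speed of slim_pack below 0.02 m/s and distance of thick_pack_mid from where it was at the start of the episode below 0.03 m); the robot touches nothing.
It fails at once if the thick pack is moved more than 30 mm (distance of thick_pack_mid from where it was at the start of the episode above 0.03 m).
It also fails if it takes over 32 s, if anything falls off the work surface, if the arm or the gripper's body presses on something with over 40 N, if the wrist force passes 120 N, or if a joint passes its speed limit or range.

## Robot

A 6-joint arm with a two-finger parallel gripper is mounted at the origin on the work surface. World frame = base frame: x ahead of the robot, y to its left, z up, the work surface at z = 0. Lengths are in mm, angles in rad, forces in N, time in s.
With the tool pointing down it reaches from about 350 to 875 mm from the base axis. Payload 15.5 kg.
Tool frame: the origin (TCP) lies on the centre line of the jaws, within the pads' length; the fingertips stand 22 mm ahead of it and the grasp point (between the pads) lies 3 mm ahead of it; y points along the fingers, z is the direction in which the jaws open and shut, and the axes are right-handed (so a half turn about y gives the same grasp; the last joint's range is limited). The gripper opens to 85 mm and grips with 20 to 120 N. Pads are 22 mm wide; open, the fingers measure 114 mm over their backs; the gripper's body (76 mm by 85 mm) begins 54 mm behind the grasp point. The pads swing forward as they close: fully open they stand 13 mm farther back than shut.
Start: joints at [-1.282, 0.494, 1.345, -0, 1.302, -0.096], TCP at [234.61, -579.297, 253.277] pointing down, gripper open.
Joint ranges: [-2.91, 2.91], [-0.82, 2.16], [0.22, 2.67], [-1.22, 4.37], [0.12, 2.79], [-3.08, 3.08]. Speed limits (rad/s): [1.89, 1.89, 2.57, 3.01, 3.01, 3.01].

## Interface

Orientations are given as a rotation vector (axis times angle).
In Python, from bench import * gives the robot as it stands.
- The arm moves only by the tool play_rows, never from a script. Its argument "increments" is a list of rows, each a list of 3 entries, a list of its own where there are three numbers: the shift along the tool's x, y, z in mm, then the turn about the tool's y in degrees, then the closure in counts, from 0 (fully open) to 255 (shut). In form: [[[dx, dy, dz], roll, fingers], ...]. A call has 1 to 12 rows; each row is the pose to reach, as a shift and turn from the pose commanded when the call began, along the tool's axes at that moment; what a row does not reach only later rows make up. A row lasts 1/12 s, in which the tool goes at most 41.7 mm and 7.16 degrees, less where a joint would pass 70% of its speed; a pose out of reach is approached as far as the arm can. A call with a gripper value outside its range is refused whole. The fingers move at their own pace and stop on an object; "force" is the grip in N (left out, the last holds). Time passes only in rows, so rows that repeat a pose let the fingers close. It gives the time, the measured TCP pose, the force and the opening at its end, in the units of the state.
- get_obs(): the state, without advancing time (a new reading comes with each control period).
- read_camera(name): name is "side" or "top" or "wrist"; returns the picture (384x512x3 uint8, red, green, blue); there is no depth.
- camera_params(name): a dict with "intrinsics" (3x3 intrinsics, pixels), "position" and "rotation" of the camera in the world; the wrist camera has in their place "T_tool_cam" (4x4, takes a point from camera to tool coordinates, whose origin is the TCP and whose axes are the tool frame's). Camera axes: x right, y up, looking along -z (the intrinsics and any distortion apply to the point x, -y, -z); pixel columns grow to the right and rows downward; lengths in mm; the calibration is good to about 2 mm. A picture is of the moment at which its call begins: read the wrist's pose just before it. camera_params takes no time and is no camera call.
- hand_in(): hands the job in, once; it reports no verdict.
The state is a dict: "time_s": time; "joint_pos": joint angles; "joint_vel": joint speeds; "tau": joint torques, N m; "eef_pos": TCP position; "orientation": TCP orientation; "wrist_force": force on the tool from outside, world axes, zero at the start; "wrist_torque": the same for the moment, N m; "opening": finger opening in mm.
Only numpy, scipy, OpenCV 4.12 (cv2) and the standard library are available. Lean on these libraries where they do the work, as an engineer would, in place of code of your own. Each camera call takes 0.05 s, during which the arm holds its last target. There are 200 camera calls.

## Working session

There is one attempt and no reset: what is moved stays moved. The work goes in short steps, Python scripts to look and compute and a tool call to move; the robot and the scene stay as the last step left them, time stands still between calls to the robot, and variables do not carry over. Pictures are saved under pics/ and viewed, about 8 in all and at most 12, crops included, and the job is handed in when it is done.

Besides the shell and the picture viewer there is one more tool, called after "Emit:" by a JSON object that holds its "fn" and its "kwargs". play_rows: Moves the arm, as the interface text tells. Its arguments: {"type":"object","properties":{"increments":{"type":"array"},"force":{"type":"number"}},"required":["increments"]}

```bash
mkdir -p pics; cat > h.py <<'E'
from bench import *
import numpy as np, cv2
from scipy.spatial.transform import Rotation as R
def snap(n,f):
    o=get_obs(); im=read_camera(n); cv2.imwrite(f'pics/{f}.png',im[:,:,::-1]); return o,im
def cam(n,o=None):
    p=camera_params(n); K=np.array(p['intrinsics'])
    if 'T_tool_cam' in p:
        T=np.array(p['T_tool_cam']); Rt=R.from_rotvec(o['orientation']).as_matrix()
        return K,Rt@T[:3,:3],Rt@T[:3,3]+np.array(o['eef_pos'])
    return K,np.array(p['rotation']),np.array(p['position'])
def ray(c,uv):
    K,Rc,p=c; d=np.linalg.inv(K)@[uv[0],uv[1],1]; return p,Rc@[d[0],-d[1],-d[2]]
def onz(c,uv,z):
    p,d=ray(c,uv); return p+d*(z-p[2])/d[2]
def proj(c,X):
    K,Rc,p=c; q=Rc.T@(np.array(X)-p); q=K@[q[0],-q[1],-q[2]]; return q[:2]/q[2]
E
python3 - <<'E'
from h import *
for n in ('top','side'):
    o,im=snap(n,n+'0'); p=camera_params(n); print(n,{k:(np.round(v,3).tolist() if not isinstance(v,str) else v) for k,v in p.items()})
a=[cv2.imread(f'pics/{n}0.png') for n in('top','side')]
print(camera_params('wrist'),R.from_rotvec(o['orientation']).as_matrix().round(3),o)
E
```

```text
top {'intrinsics': [[370.601, 0.0, 256.31], [0.0, 370.601, 190.35], [0.0, 0.0, 1.0]], 'position': [395.205, -59.718, 842.699], 'rotation': [0.101, -0.076, -1.566]}
side {'intrinsics': [[485.819, 0.0, 257.861], [0.0, 485.819, 192.909], [0.0, 0.0, 1.0]], 'position': [422.852, 647.274, 921.181], 'rotation': [0.046, -1.05, -2.858]}
{'intrinsics': array([[310.26266063,   0.        , 251.74448907],
       [  0.        , 310.26266063, 190.01443885],
       [  0.        ,   0.        ,   1.        ]]), 'T_tool_cam': array([[-6.61414509e-04, -9.52623955e-01, -3.04149901e-01,
        -7.88200927e+01],
       [-3.37379837e-04,  3.04150162e-01, -9.52624042e-01,
        -1.21134738e+02],
       [ 9.99999724e-01, -5.27465319e-04, -5.22565445e-04,
         3.67137576e-01],
       [ 0.00000000e+00,  0.00000000e+00,  0.00000000e+00,
         1.00000000e+00]])} [[-0.927 -0.     0.375]
 [-0.375  0.001 -0.927]
 [-0.    -1.    -0.001]] {'time_s': 0.05, 'joint_pos': array([-1.28148813e+00,  4.94160591e-01,  1.34613415e+00,  3.40379999e-05,
        1.30249124e+00, -9.54808574e-02]), 'joint_vel': array([ 0.00283285, -0.00059367,  0.00013267,  0.00056286, -0.00140707,
        0.0002081 ]), 'tau': array([ 4.49421195e-04, -8.84444690e+01, -3.84985685e+01, -4.40622352e-04,
        5.06265380e-03,  5.75006410e-06]), 'eef_pos': array([ 234.53105964, -578.97033915,  252.71326172]), 'orientation': array([-0.39176732,  2.01191654, -2.00947699]), 'wrist_force': array([ 0.48139962, -0.66115101,  0.80641627]), 'wrist_torque': array([ 0.06172465, -0.02147774,  0.02714357]), 'opening': 85.30626191861316}
```

View pics/top0.png

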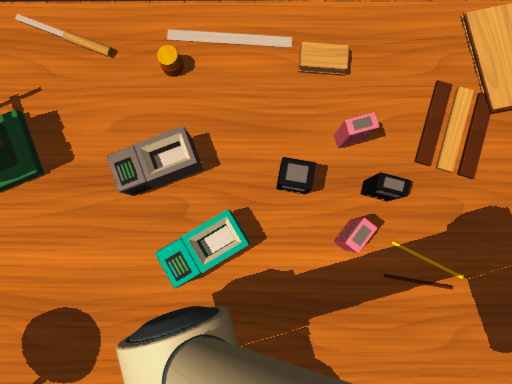

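View pics/side0.png

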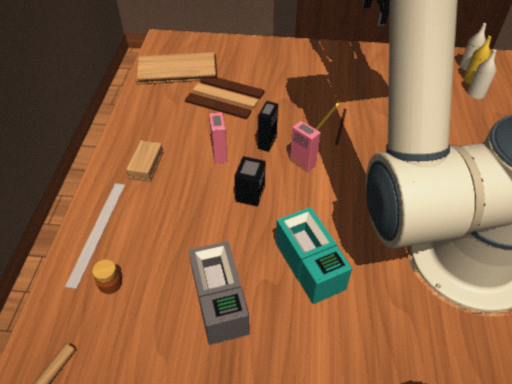

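Top view: the candidates for the slim pack are black (387,187), black thick (297,175), pink (357,129) and pink (357,235). The thinner black one at (387,187) fits the description. The chargers are grey (155,160) and teal (203,248), and I want the grey one. One close crop to check both.

```bash
sed -i "s/return K,np.array(p\['rotation'\]),/return K,R.from_rotvec(p['rotation']).as_matrix(),/" h.py
python3 - <<'E'
from h import *
im=cv2.imread('pics/top0.png')
a=cv2.resize(im[165:210,355:415],None,fx=6.5,fy=6.5,interpolation=cv2.INTER_CUBIC)
b=cv2.resize(im[120:200,100:205],None,fx=3.7,fy=3.7,interpolation=cv2.INTER_CUBIC)
h=max(a.shape[0],b.shape[0]); f=lambda x:cv2.copyMakeBorder(x,0,h-x.shape[0],0,4,0)
a=cv2.convertScaleAbs(a,alpha=2.2)
cv2.imwrite('pics/crop1.png',np.hstack([f(a),f(b)])); print(a.shape,b.shape)
c=cam('top')
g=cv2.cvtColor(im,cv2.COLOR_BGR2HSV)
# grey display-insert of slim pack, light mouth of charger, green display
for nm,sl,m in (('slimlabel',(165,210,355,415),(g[:,:,2]>70)&(g[:,:,1]<80)),('thicklabel',(150,200,270,325),(g[:,:,2]>70)&(g[:,:,1]<80)),('greych',(120,200,100,205),(g[:,:,1]<70)&(g[:,:,2]>50)),('slimdark',(165,210,355,415),(g[:,:,2]<70)|(g[:,:,1]<80))):
    M=np.zeros(m.shape,np.uint8);M[sl[0]:sl[1],sl[2]:sl[3]]=m[sl[0]:sl[1],sl[2]:sl[3]]
    k=max(cv2.findContours(M,0,2)[0],key=cv2.contourArea); r=cv2.minAreaRect(k); print(nm,r,cv2.contourArea(k))
    z={'slimlabel':120,'thicklabel':95,'greych':90,'slimdark':120}[nm]
    print(np.array([onz(c,p,z) for p in cv2.boxPoints(r)]).round(0).tolist())
E
```

```text
(292, 390, 3) (296, 388, 3)
slimlabel ((393.5270080566406, 183.7738800048828), (19.968854904174805, 10.242090225219727), 14.931418418884277) 178.5
[[486.0, -295.0, 120.0], [506.0, -301.0, 120.0], [496.0, -338.0, 120.0], [476.0, -332.0, 120.0]]
thicklabel ((296.6351013183594, 172.68919372558594), (20.878671646118164, 16.933094024658203), 9.462322235107422) 318.5
[[503.0, -106.0, 95.0], [537.0, -112.0, 95.0], [530.0, -154.0, 95.0], [496.0, -148.0, 95.0]]
greych ((170.91781616210938, 155.2808074951172), (14.044938087463379, 25.163846969604492), 69.44395446777344) 277.0
[[558.0, 160.0, 90.0], [577.0, 111.0, 90.0], [549.0, 100.0, 90.0], [530.0, 148.0, 90.0]]
slimdark ((385.76470947265625, 186.94117736816406), (46.566837310791016, 26.19384765625), 14.03624439239502) 955.0
[[471.0, -251.0, 120.0], [521.0, -264.0, 120.0], [499.0, -352.0, 120.0], [449.0, -337.0, 120.0]]
```

View pics/crop1.png

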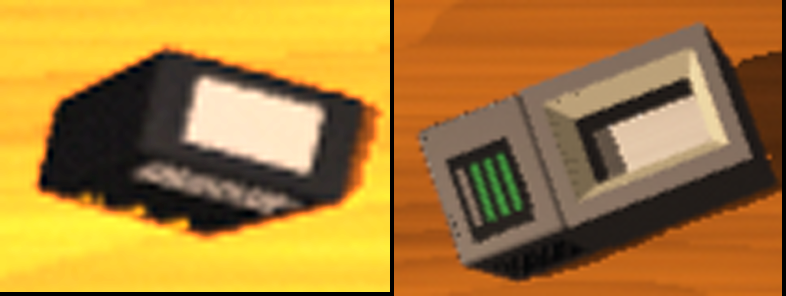

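The crop confirms both choices: a slim black pack with a grey label and ribs (top-face centre about pixel 394,185), and a grey charger with its display to the left, +y side. Next I compute poses from the top-face corners.

```bash
python3 - <<'E'
from h import *
c=cam('top')
P=np.array([(26,132),(308,25),(358,158),(76,263)])/3.7+[100,120]
Q=np.array([onz(c,p,90) for p in P])[:,:2]; print(Q.round(0).tolist(),[np.linalg.norm(Q[i]-Q[i-1]).round(0) for i in range(4)])
y=(Q[0]+Q[3]-Q[1]-Q[2])/2; y/=np.linalg.norm(y); mid=(Q[1]+Q[2])/2; 
print('bay',mid+55*y,(Q[0]+Q[3])/2-118*y,'yaw',np.degrees(np.arctan2(-y[0],y[1])))
M=np.array([(151,95),(305,50),(338,150),(183,203)])/3.7+[100,120]
print('mouth ctr',onz(c,M.mean(0),90))
T=np.array([(165,50),(375,105),(345,205),(135,155)])/6.5+[355,165]
q=np.array([onz(c,p,120) for p in T])[:,:2]; print(q.mean(0),[np.linalg.norm(q[i]-q[i-1]).round(0) for i in range(4)])
y=q[0]+q[3]-q[1]-q[2];print('yaw',np.degrees(np.arctan2(-y[0],y[1])))
o=get_obs(); Rt=R.from_rotvec(o['orientation']).as_matrix()
print(Rt.T@(np.append(q.mean(0),253)-o['eef_pos']))
E
```

```text
[[553.0, 263.0], [614.0, 106.0], [538.0, 76.0], [479.0, 232.0]] [np.float64(81.0), np.float64(169.0), np.float64(82.0), np.float64(167.0)]
bay [556.27225358 142.08564526] [558.1196787  137.30842009] yaw 21.142238929345677
mouth ctr [556.96378515 140.17292552  90.        ]
[ 488.96740235 -317.62660095] [np.float64(33.0), np.float64(64.0), np.float64(32.0), np.float64(64.0)]
yaw -14.23849534584661
[-3.33943462e+02 -3.35691004e-02 -1.46741207e+02]
```

Emit:
{"fn": "play_rows", "kwargs": {"increments": [[[-28,0,-12],-5,0],[[-61,0,-27],-11,0],[[-95,0,-42],-17,0],[[-128,0,-56],-23,0],[[-162,0,-71],-29,0],[[-195,0,-86],-34,0],[[-228,0,-100],-39,0],[[-262,0,-115],-44,0],[[-295,0,-130],-49,0],[[-320,0,-141],-52,0],[[-334,0,-147],-54,0],[[-334,0,-147],-54,0]]}}

```text
time_s: 1.1
eef_pos: [490.8, -315.2, 253.0]
orientation: [-1.086, 1.383, -1.382]
wrist_force: [-0.4, 0.3, 0.6]
opening: 84.8
```

```bash
python3 - <<'E'
from h import *
o,im=snap('wrist','w1'); c=cam('wrist',o)
print(o['eef_pos'],R.from_rotvec(o['orientation']).as_matrix().round(3),o['joint_vel'].round(3),o['time_s'])
print(proj(c,[489,-317.6,120]))
E
```

```text
[ 490.82021851 -315.19302703  253.01240902] [[-0.236  0.     0.972]
 [-0.972  0.001 -0.236]
 [-0.001 -1.    -0.   ]] [-0.059 -0.003  0.01  -0.015 -0.003  0.013] 1.1
[249.09167487 189.77830069]
```

View pics/w1.png

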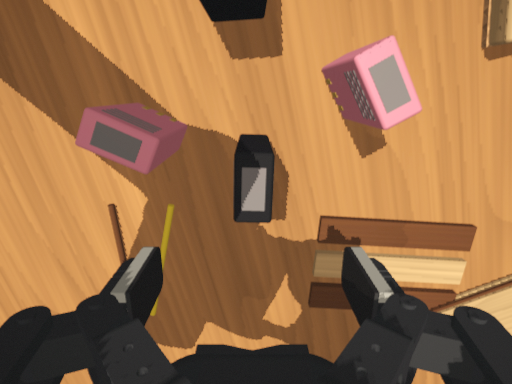

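The wrist view shows the slim pack upright and square in the frame, label at about (254,189), with nothing in the fingers' way. I refine the position from this picture.

```bash
python3 - <<'E'
from h import *
im=cv2.imread('pics/w1.png'); o=get_obs(); c=cam('wrist',o)
s=im[120:235,220:290]; g=s.max(2)
m=((g>90)&(cv2.cvtColor(s,cv2.COLOR_BGR2HSV)[:,:,1]<60)).astype(np.uint8)
k=max(cv2.findContours(m,0,2)[0],key=cv2.contourArea); r=cv2.minAreaRect(k); print(r)
u=np.array(r[0])+[220,120]; X=onz(c,u,120); print('label',u,X)
d=(g<60).astype(np.uint8); k=max(cv2.findContours(d,0,2)[0],key=cv2.contourArea)
x,y,w,h=cv2.boundingRect(k); print(x+220,y+120,w,h)
for v in (190,200,210): 
    q=np.where(g[v-120]<60)[0]+220; print(v,q.min(),q.max(),onz(c,(q.min(),v),120),onz(c,(q.max()+1,v),120))
b=onz(c,(254,y+h+120),120); print(b)
Rt=R.from_rotvec(o['orientation']).as_matrix()
print('in tool', Rt.T@(X-o['eef_pos']), 'bottom edge', Rt.T@(b-o['eef_pos']),o['eef_pos'])
E
```

```text
((33.8062629699707, 68.58411407470703), (23.69513702392578, 44.097782135009766), 3.0940582752227783)
label [253.80626297 188.58411407] [ 492.05555958 -318.81702322  120.        ]
234 135 40 87
190 234 272 [ 475.21390345 -316.00585308  120.        ] [ 507.78126446 -323.98196785  120.        ]
200 234 271 [ 472.88856526 -324.82405387  120.        ] [ 504.95076929 -332.6754269   120.        ]
210 234 271 [ 470.51441471 -333.82736199  120.        ] [ 502.91336013 -341.76014053  120.        ]
[ 484.86945469 -349.11195597  120.        ]
in tool [  1.78631939 132.97899912   2.86498987] bottom edge [ 32.92082731 132.96942333   3.12068265] [ 489.75433054 -316.45318807  252.98093826]
```

Emit:
{"fn": "play_rows", "kwargs": {"increments": [[[-1,25,2],0,0],[[-1,58,2],0,0],[[-1,92,2],0,0],[[-1,118,2],0,0],[[-1,132,2],0,0],[[-1,140,2],0,0],[[-1,140,2],0,0],[[-1,140,2],0,255],[[-1,140,2],0,255],[[-1,140,2],0,255],[[-1,140,2],0,255],[[-1,140,2],0,255]], "force": 70}}

```text
time_s: 2.15
eef_pos: [491.7, -317.6, 114.5]
orientation: [-1.083, 1.385, -1.388]
wrist_force: [-0.4, 0.0, 6.9]
opening: 33.0
```

Emit:
{"fn": "play_rows", "kwargs": {"increments": [[[0,0,0],0,255],[[0,0,0],0,255],[[0,0,0],0,255],[[0,0,0],0,255]]}}

```text
time_s: 2.48
eef_pos: [491.7, -317.6, 114.5]
orientation: [-1.084, 1.384, -1.388]
wrist_force: [-1.4, 0.9, 10.5]
opening: 33.0
```

Emit:
{"fn": "play_rows", "kwargs": {"increments": [[[0,-12,0],0,255],[[0,-35,0],0,255],[[0,-65,0],0,255],[[0,-95,0],0,255],[[0,-122,0],0,255],[[0,-142,0],0,255],[[0,-150,0],0,255],[[0,-150,0],0,255]]}}

```text
time_s: 3.15
eef_pos: [491.7, -317.6, 265.1]
orientation: [-1.083, 1.383, -1.389]
wrist_force: [0.3, -1.2, -3.0]
opening: 32.9
```

Emit:
{"fn": "play_rows", "kwargs": {"increments": [[[-15,0,0],-1,255],[[-45,0,0],-4,255],[[-85,0,0],-8,255],[[-125,0,1],-12,255],[[-165,0,1],-16,255],[[-205,0,1],-20,255],[[-245,0,1],-24,255],[[-285,0,2],-27,255],[[-325,0,2],-30,255],[[-360,0,2],-33,255],[[-385,0,2],-34.5,255],[[-394,0,2],-35,255]]}}

```text
time_s: 4.15
eef_pos: [587.6, 68.7, 261.3]
orientation: [-1.363, 0.933, -0.929]
wrist_force: [-0.7, 0.1, -4.4]
opening: 33.2
```

Emit:
{"fn": "play_rows", "kwargs": {"increments": [[[0,0,0],0,255],[[0,0,0],0,255],[[0,0,0],0,255]]}}

```text
time_s: 4.4
eef_pos: [587.5, 63.9, 262.4]
orientation: [-1.362, 0.936, -0.934]
wrist_force: [-0.2, -0.7, -2.9]
opening: 33.1
```

```bash
python3 - <<'E'
from h import *
o,im=snap('wrist','w2'); c=cam('wrist',o); np.save('w2.npy',np.r_[o['eef_pos'],o['orientation']])
print(o['eef_pos'],R.from_rotvec(o['orientation']).as_matrix().round(3),o['wrist_force'],o['opening'],o['time_s'])
print(proj(c,[557,140,90]))
E
```

```text
[587.54091594  63.89537491 262.39970418] [[ 0.358 -0.002  0.934]
 [-0.934 -0.     0.358]
 [-0.    -1.    -0.002]] [-0.1785728  -0.71645491 -2.91847677] 33.071489381526554 4.4
[249.61096643  85.68266995]
```

View pics/w2.png

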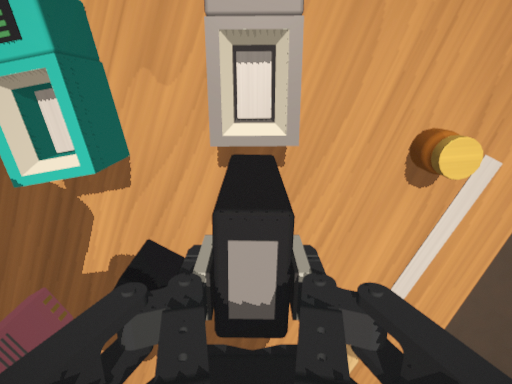

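The wrist view shows the pack held straight (label at about 254,280) and the grey mouth ahead of it (cols 219–289, top face 205–302, centre about 254). I measure the mouth against the held pack in this picture.

```bash
python3 - <<'E'
from h import *
im=cv2.imread('pics/w2.png'); v=np.load('w2.npy'); o=dict(eef_pos=v[:3],orientation=v[3:]); c=cam('wrist',o)
Rt=R.from_rotvec(v[3:]).as_matrix(); T=lambda u,z: (Rt.T@(onz(c,u,z)-v[:3])).round(1)
H=cv2.cvtColor(im,cv2.COLOR_BGR2HSV)
def box(m,x0,x1,y0,y1):
    k=max(cv2.findContours(m[y0:y1,x0:x1].astype(np.uint8),0,2)[0],key=cv2.contourArea); r=cv2.minAreaRect(k); 
    return np.array(r[0])+[x0,y0],r[1],r[2]
zt=v[2]+5.5
l=box((H[:,:,1]<60)&(H[:,:,2]>90),222,285,225,330); print('label',l,T(l[0],zt))
dk=H[:,:,2]<60
for r in (300,315,325):
    q=np.where(dk[r,200:300])[0]+200; print(r,q.min(),q.max())
for nm,u in (('packTL',(216,210)),('packBot',(253,336))): print(nm,T(u,zt))
# charger grey: saturation low
for r in (40,80,120):
    row=H[r,190:320]; g=np.where((row[:,1]<45)&(row[:,2]>70))[0]+190; print('grey',r,g.min(),g.max(),T((g.min(),r),90),T((g.max()+1,r),90))
for r in (60,80,100,): print([tuple(x) for x in H[r,200:308:4,1:]])
print('col254 V,S', [(r,int(H[r,254,1]),int(H[r,254,2])) for r in range(4,160,3)])
for r in (14,26,30,48,118,122,138,146): print(r,T((254,r),90),T((254,r),73))
E
```

```text
label (array([252.5, 272.5]), (65.0, 49.0), 90.0) [-3.5 -5.5  1.4]
300 200 299
315 200 299
325 200 286
packTL [-32.1  -5.5 -13.2]
packBot [30.  -5.5  1.7]
grey 40 206 302 [-119.2  172.5  -38.5] [-119.2  172.4   45. ]
grey 80 208 300 [-86.7 172.5 -38.1] [-86.8 172.4  44.9]
grey 120 210 298 [-51.8 172.5 -37.7] [-51.8 172.3  44.7]
[(np.uint8(151), np.uint8(205)), (np.uint8(151), np.uint8(204)), (np.uint8(34), np.uint8(166)), (np.uint8(32), np.uint8(166)), (np.uint8(31), np.uint8(166)), (np.uint8(44), np.uint8(201)), (np.uint8(44), np.uint8(207)), (np.uint8(46), np.uint8(207)), (np.uint8(51), np.uint8(149)), (np.uint8(39), np.uint8(117)), (np.uint8(33), np.uint8(141)), (np.uint8(31), np.uint8(140)), (np.uint8(34), np.uint8(136)), (np.uint8(33), np.uint8(138)), (np.uint8(31), np.uint8(139)), (np.uint8(33), np.uint8(139)), (np.uint8(32), np.uint8(137)), (np.uint8(34), np.uint8(137)), (np.uint8(34), np.uint8(67)), (np.uint8(46), np.uint8(189)), (np.uint8(46), np.uint8(200)), (np.uint8(45), np.uint8(199)), (np.uint8(40), np.uint8(191)), (np.uint8(33), np.uint8(168)), (np.uint8(32), np.uint8(
[... 2228 characters left out ...]
9, 230), (100, 29, 230), (103, 29, 230), (106, 29, 229), (109, 29, 229), (112, 29, 228), (115, 28, 228), (118, 37, 172), (121, 36, 106), (124, 39, 247), (127, 39, 247), (130, 38, 246), (133, 39, 247), (136, 35, 175), (139, 33, 160), (142, 33, 160), (145, 42, 156), (148, 158, 124), (151, 159, 125), (154, 151, 96), (157, 8, 31)]
14 [-139.1  172.4    2.8] [-142.7  189.4    2.9]
26 [-130.   172.4    2.8] [-133.1  189.4    2.9]
30 [-127.   172.4    2.8] [-129.8  189.4    2.9]
48 [-112.9  172.4    2.9] [-115.   189.4    3. ]
118 [-53.6 172.4   3. ] [-52.2 189.4   3.2]
122 [-50.  172.4   3.1] [-48.4 189.4   3.2]
138 [-35.2 172.4   3.1] [-32.8 189.4   3.2]
146 [-27.6 172.4   3.1] [-24.7 189.4   3.2]
```

Emit:
{"fn": "play_rows", "kwargs": {"increments": [[[-15,0,1],0,255],[[-40,0,1],0,255],[[-65,0,1],0,255],[[-78,10,1],0,255],[[-81,25,1],0,255],[[-81,37,1],0,255],[[-81,42,1],0,255],[[-81,42,1],0,255],[[-81,42,1],0,255]]}}

```text
time_s: 5.2
eef_pos: [560.1, 140.2, 221.3]
orientation: [-1.361, 0.935, -0.935]
wrist_force: [-0.2, -0.1, -3.2]
opening: 32.8
```

```bash
python3 - <<'E'
from h import *
o,im=snap('wrist','w3'); print(o['eef_pos'],o['wrist_force'],o['time_s'])
_,s=snap('side','s3')
a=cv2.imread('pics/w3.png')[0:384,130:380]; b=cv2.resize(cv2.imread('pics/s3.png')[130:350,150:300],None,fx=1.745,fy=1.745)[:384]
cv2.imwrite('pics/c3.png',np.hstack([a,cv2.resize(b,(262,384))]))
E
```

```text
[560.06509794 140.20022106 221.28871138] [-0.24128032 -0.12485183 -3.23503786] 5.2
```

View pics/c3.png

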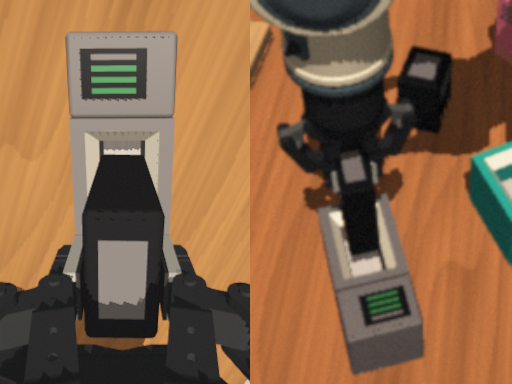

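The pack is above the slot and centred, with its bottom edge centre at column 123 against the mouth at about 122. Lowering it in.

Emit:
{"fn": "play_rows", "kwargs": {"increments": [[[0,5,0],0,255],[[0,11,0],0,255],[[0,17,0],0,255],[[0,23,0],0,255],[[0,28,0],0,255],[[0,32,0],0,255],[[0,36,0],0,255],[[0,40,0],0,255],[[0,44,0],0,255]]}}

```text
time_s: 6.05
eef_pos: [560.0, 140.7, 176.9]
orientation: [-1.361, 0.934, -0.935]
wrist_force: [0.4, -0.9, -3.2]
opening: 32.8
```

Emit:
{"fn": "play_rows", "kwargs": {"increments": [[[0,4,0],0,255],[[0,8,0],0,255],[[0,12,0],0,255],[[0,15,0],0,255],[[0,16.5,0],0,255],[[0,18,0],0,255],[[0,19.5,0],0,255],[[0,21,0],0,255],[[0,21,0],0,255]]}}

```text
time_s: 6.8
eef_pos: [560.0, 140.7, 156.3]
orientation: [-1.361, 0.934, -0.935]
wrist_force: [-1.7, 0.4, 1.8]
opening: 32.7
```

Emit:
{"fn": "play_rows", "kwargs": {"increments": [[[0,1.6,0],0,255],[[0,3.2,0],0,255],[[0,4.8,0],0,255],[[0,6.4,0],0,255],[[0,8,0],0,255],[[0,9.6,0],0,255],[[0,11.2,0],0,255],[[0,12.8,0],0,255],[[0,14.4,0],0,255],[[0,16,0],0,255],[[0,17.6,0],0,255],[[0,19,0],0,255]]}}

```text
time_s: 7.8
eef_pos: [560.1, 140.7, 137.1]
orientation: [-1.361, 0.934, -0.935]
wrist_force: [-0.6, 0.0, 6.4]
opening: 33.0
```

Emit:
{"fn": "play_rows", "kwargs": {"increments": [[[0,1.5,0],0,255],[[0,3,0],0,255],[[0,4,0],0,255],[[0,4,0],0,255]]}}

```text
time_s: 8.13
eef_pos: [560.0, 140.7, 133.1]
orientation: [-1.361, 0.934, -0.934]
wrist_force: [-0.8, -0.3, 5.2]
opening: 32.9
```

Emit:
{"fn": "play_rows", "kwargs": {"increments": [[[0,1,0],0,255],[[0,1.5,0],0,255],[[0,1.5,0],0,255]]}}

```text
time_s: 8.38
eef_pos: [560.0, 140.7, 131.8]
orientation: [-1.361, 0.934, -0.935]
wrist_force: [-0.9, 0.6, 5.1]
opening: 32.9
```

Emit:
{"fn": "play_rows", "kwargs": {"increments": [[[0,1,0],0,255],[[0,1,0],0,255],[[0,1,0],0,255]]}}

```text
time_s: 8.63
eef_pos: [560.0, 140.7, 130.8]
orientation: [-1.361, 0.934, -0.935]
wrist_force: [-2.2, 0.1, 6.2]
opening: 33.2
```

Emit:
{"fn": "play_rows", "kwargs": {"increments": [[[0,-1.6,0],0,255],[[0,-3.2,0],0,255],[[0,-4.8,0],0,255],[[0,-6.4,0],0,255],[[0,-8,0],0,255],[[0,-9.6,0],0,255],[[0,-11.2,0],0,255],[[0,-12.8,0],0,255],[[0,-14,0],0,255],[[0,-15,0],0,255],[[0,-16,0],0,255],[[0,-16,0],0,255]]}}

```text
time_s: 9.63
eef_pos: [560.0, 140.6, 146.7]
orientation: [-1.361, 0.935, -0.934]
wrist_force: [0.5, 0.5, -3.6]
opening: 33.0
```

The force fell to pack weight only (−3.6 N) at about 13 mm depth, so the catch holds. Releasing.

Emit:
{"fn": "play_rows", "kwargs": {"increments": [[[0,0,0],0,170],[[0,0,0],0,130],[[0,0,0],0,80],[[0,0,0],0,0],[[0,0,0],0,0],[[0,0,0],0,0],[[0,0,0],0,0],[[0,0,0],0,0]]}}

```text
time_s: 10.3
eef_pos: [560.0, 140.7, 146.8]
orientation: [-1.361, 0.934, -0.934]
wrist_force: [0.2, -0.5, 0.3]
opening: 85.3
```

Emit:
{"fn": "play_rows", "kwargs": {"increments": [[[0,-8,0],0,0],[[0,-25,0],0,0],[[0,-50,0],0,0],[[0,-80,0],0,0],[[0,-105,0],0,0],[[20,-120,0],0,0],[[45,-120,0],0,0],[[60,-120,0],0,0],[[60,-120,0],0,0],[[60,-120,0],0,0],[[60,-120,0],0,0]]}}

```text
time_s: 11.22
eef_pos: [581.0, 85.0, 266.3]
orientation: [-1.361, 0.936, -0.934]
wrist_force: [0.1, 0.1, 0.2]
opening: 85.1
```

```bash
python3 - <<'E'
from h import *
o,im=snap('wrist','w4'); c=cam('wrist',o); snap('side','s4'); print(o['eef_pos'],o['wrist_force'],o['opening'],o['time_s'])
for z in (136,152,165): print(z,proj(c,[559,140,z]),proj(cam('side'),[559,140,z]))
a=cv2.imread('pics/w4.png')[0:384,110:400]; b=cv2.resize(cv2.imread('pics/s4.png')[180:350,150:300],(339,384))
cv2.imwrite('pics/c4.png',np.hstack([a,b]))
E
```

```text
[581.013337    84.98892091 266.29778687] [0.13555168 0.1433666  0.2025785 ] 85.09090117767118 11.2167
136 [249.66820235 115.2264886 ] [212.04544283 251.52794318]
152 [249.49165959 116.81348843] [211.48135237 246.84494389]
165 [249.32999152 118.26677485] [211.01191493 242.94774061]
```

View pics/c4.png

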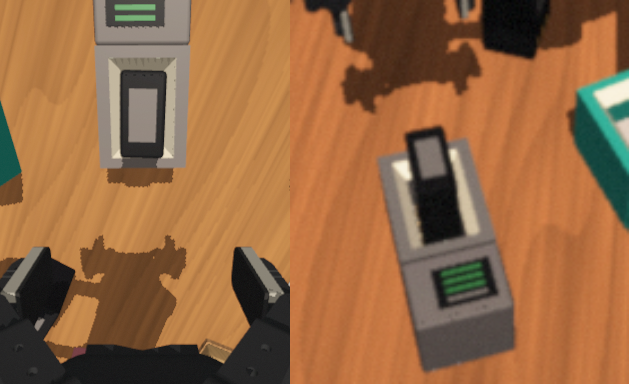

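The pack stands upright in the slot. In the side view its label is at row 249.5. I expected about 247 if held and about 243 if raised, so it is held down. The gripper is clear and touches nothing.

```bash
python3 -c "
from bench import *
print(hand_in())"
```

```text
the job is handed in; nothing more can be done
None
```

The slim pack is standing in the grey charger's slot, held down by the catch, and the job is handed in. No verdict was given. I gripped the pack near its top and pushed it slowly to about 28 mm depth. I then let it up to about 13 mm, opened the fingers and backed away, at 11.2 s on the robot's clock.

**Last checks:**
- **Catch:** as the pack came up, the wrist force dropped from about +6 N (spring pushing) to −3.6 N, roughly the pack's own weight. This means the plate stayed down.
- **Pack:** the last pictures show it upright and centred in the slot. The side-view label row was 249.5; held should give about 247 and raised about 243. That is within measuring error and fits held.
- **Robot:** the gripper was open and clear, with the wrist force near 0.
- **Thick pack:** I carried the slim pack over it with about 55 mm to spare and never touched it. I did not re-measure its position afterwards.

**One disagreement:** the top and wrist cameras differed by about 4 mm on sideways position. I took values in between, and the pack went in without noticeable side force.

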